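Lock the tray shuttle, load the pan, release it

TASK

Push the shuttle's stop lever fully down so that the carriage is locked, then slide the pan of buns off the landing shelf onto the carriage, without lifting it, until it sits square against the carriage's front fence. Then flick the lever fully up again to release the carriage, and leave the loaded carriage standing there, not rolled away. Do not shift the salt jar or the tub beside it.

Things in the scene. Friction and masses are not known exactly. Their poses are not given: they have to be found in the camera images.
- pan: Baking pan, red outside, black inside, with 12 brown buns: 110 x 150 mm (x by y) over its rim, which juts 4 mm; walls 45 mm high, buns to 50 mm; 0.5 to 0.9 kg, sliding friction about 0.5 to 0.7. Origin: centre of its underside; y along its length, z up. It starts on the landing shelf; its short end that looks to +y (away from the carriage) is the one to push.
- landing (a point): Centre of the top of the landing shelf, z = 82 mm: a bare steel plate without edges, 160 mm (x) by 205 mm (y). Axes as the shuttle's: -y points along the track to the carriage and its front fence, z up. A gap of 7 to 42 mm, which the pan bridges, parts it from the deck, which is 2 mm lower.
- deck_home (a point): Point on the carriage's deck (top z = 80 mm), moving with it; axes as landing's. The pan is home when its origin is here and its axes are parallel. Deck: bare steel plate 140 mm (x) by 175 mm (y); fence at its front (-y) end, 6 mm thick, 28 mm above the deck, inner face 75 mm from this point; the open rear edge is 94 mm from it at +y.
- carriage (a joint): Carriage's travel along the track, m: 0 nearest the landing, 0.20 at the far (-y) end. Starts at 0 to 0.02 and rolls freely (about 0.5 N), so a pan pushed onto it carries it along. Lever down: a pawl stops it at about 0.035. Lever up: it is free. Raising the lever may push it back some mm. Beyond 0.05 it has rolled away.
- stop_lever (a joint): Angle of the stop lever, rad: 0 = fully up (released), 0.75 = fully down (locked), each a hard stop. Starts at 0 to 0.2. Friction holds it wherever it is left; 2 to 4 N at its bar moves it.
- lever_bar (a point): Middle of the lever's black cross bar: round, 12 mm thick, 60 mm long along landing's x, beside the track on its +x side, 90 mm from the hinge on an 18 x 8 mm steel arm that runs to -y and rises 0.85 rad above level when fully up (bar z = 108 mm), 0.10 rad when fully down (49 mm, bare table beneath: a finger fits under). Press it from above; lift it from beneath or pinched.
- lever_hinge (a point): Point on the lever's hinge axis in line with the arm, 40 mm above the table; fixed to the shuttle, axes as landing's, hinge axis along x. Lever_bar lies to -y of it and higher. A grey bearing block, 52 mm high, stands 19 to 33 mm from it on the -x side.
- salt_jar: Bystander: glass jar with black lid, 72 mm wide, 85 mm high, beside the track on the +x side. Origin: centre of its underside.
- tub: Bystander: open white plastic tub, 90 mm wide, 65 mm high, beside the landing shelf on the +x side. Origin: centre of its underside.

How it is judged:
By the outcome, as a careful person would: the job done as asked, in the order asked, and still so for the second after the job is handed in, with the robot touching nothing.
It also fails if it takes over 64 s, if anything falls off the work surface, if the arm or the gripper's body presses on something with over 40 N, if the wrist force passes 120 N, or if a joint passes its speed limit or range.

ROBOT

A 6-joint arm with a two-finger parallel gripper is mounted at the origin on the work surface. World frame = base frame: x ahead of the robot, y to its left, z up, the work surface at z = 0. Lengths are in m, angles in rad, forces in N, time in s.
With the tool pointing down it reaches from about 0.4 to 0.825 m from the base axis. Payload 7 kg.
Tool frame: the origin (TCP) lies midway between the tips of the shut fingers; the grasp point (between the pads) lies 19 mm behind it (arm.hold_point_z is the distance from the TCP to the grasp point, in m); z points along the fingers, x is the direction in which the jaws open and shut, and the axes are right-handed (so a half turn about z gives the same grasp; the last joint's range is limited). The gripper opens to 88 mm and grips with 3 to 60 N. Pads are 19 mm wide; open, the fingers measure 130 mm over their backs; the gripper's body (78 mm by 193 mm) begins 47 mm behind the grasp point.
Start: joints at [-0.822, 0.359, 0.012, 0, -1.224, -0.288], TCP at [0.3, -0.605, 0.206] pointing down, gripper open.
Joint ranges: [-3.07, 3.07], [-1.43, 2.12], [-1.02, 1.25], [-3.03, 1.67], [-3.05, -0], [-3.03, 3.03]. Speed limits (rad/s): [2.39, 2.39, 3.01, 3.14, 3.14, 3.14].

INTERFACE

Orientations are given as [roll, pitch, yaw] about the fixed x, y, z axes, in that order (R = Rz(yaw) Ry(pitch) Rx(roll)).
In Python, from station import readout, viewer, job, arm gives the robot as it stands.
- The arm moves only by the tool apply_moves, never from a script. Its argument "deltas" is text: rows parted by semicolons, each of 4 numbers parted by spaces: the shift along the tool's x, y, z in cm, then the turn about the tool's z in rad. A call has 1 to 10 rows; each row shifts and turns the commanded pose from where the row before left it, along the tool's axes as they then stand; what a row does not reach is not made up. A row lasts 1/8 s, in which the tool goes at most 62.5 mm and 10.7 degrees, less where a joint would pass 70% of its speed; a pose out of reach is approached as far as the arm can. A call is refused whole if a number of a shift passes 6.25 or a number of a turn 0.188, either way. A call with a gripper value outside its range is refused whole. "gripper" is the closure, from -1 (fully open) to 1 (shut), so that 0 is half open, set as the call begins (left out, the last holds). The fingers move at their own pace and stop on an object; "squeeze" is the grip in N (left out, the last holds). Time passes only in rows, so rows that do not move let the fingers close. It gives the time, the measured TCP pose, the force and the opening at its end, in the units of the state.
- readout.get_state(): the state, without advancing time (a new reading comes with each control period).
- viewer.grab_frame(name): name is "side" or "top"; returns a dict with "image" (400x640x3 uint8, red, green, blue), "camera_matrix" (3x3 intrinsics, pixels), "cam_to_world" (4x4, takes a point from camera to world coordinates). Camera axes: x right, y up, looking along -z (the intrinsics and any distortion apply to the point x, -y, -z); pixel columns grow to the right and rows downward; lengths in m; the calibration is good to about 2 mm. A picture is of the moment at which its call begins. There is no depth.
- job.job_done(): hands the job in, once; it reports no verdict.
Trained networks look in the newest picture that a camera, given by its name, has taken for a name from the list of things; names that differ only in an ending like _2 or _b are one class to them, and where a whole thing is asked for, a point or a joint stands for the part that bears it (a point fixed in the world has none). Each returns a list of dicts, best first, with "conf" (0 to 1); they miss things now and then, are a little off and sometimes report something else, mostly with a low value. They report only what shows in the picture. A call takes as long as a camera call.
- viewer.silhouettes(camera, query): "region" (400x640 bool, what is visible of it) and "extent" ([left, top, width, height] in pixels, round what is visible of it).
The state is a dict: "t": time; "q": joint angles; "qd": joint speeds; "joint_efforts": joint torques, N m; "eef_pos": TCP position; "ee_rot": TCP orientation; "force": force on the tool from outside, world axes, zero at the start; "moment": the same for the moment, N m; "width": finger opening in m.
Only numpy, scipy, OpenCV 4.12 (cv2) and the standard library are available. Lean on these libraries where they do the work, as an engineer would, in place of code of your own. Each camera call takes 0.05 s, during which the arm holds its last target.

## Working session

There is one attempt and no reset: what is moved stays moved. The work goes in short steps, Python scripts to look and compute and a tool call to move; the robot and the scene stay as the last step left them, time stands still between calls to the robot, and variables do not carry over. Pictures are saved under pics/ and viewed, and the job is handed in when it is done.

Besides the shell and the picture viewer there is one more tool, called after "Request:" in YAML: its name, and indented under it one key for each argument. apply_moves: Moves the arm, as the interface text tells. Its arguments: {"type":"object","properties":{"deltas":{"type":"string"},"gripper":{"type":"number"},"squeeze":{"type":"number"}},"required":["deltas"]}

```bash
ls; mkdir -p pics
python3 - <<'E'
from station import readout, viewer, job, arm
import cv2,numpy as np
s=readout.get_state(); print(s)
print(arm.hold_point_z)
for n in("side","top"):
    f=viewer.grab_frame(n); cv2.imwrite(f"pics/{n}0.png",f["image"][:,:,::-1]); print(f["camera_matrix"],f["cam_to_world"],f.keys())
E
```

```text
pics
{'t': 0.0, 'q': array([-8.21890706e-01,  3.59403663e-01,  1.10586906e-02, -3.38031110e-04,
       -1.22407072e+00, -2.88096086e-01]), 'qd': array([ 0.00089505, -0.00036261, -0.0008298 ,  0.00140871, -0.00024819,
       -0.00037977]), 'joint_efforts': array([-4.33679752e-04, -5.82718134e+01,  2.93046999e+01,  6.99684441e+00,
        6.78255004e-03, -1.45636864e-04]), 'eef_pos': array([ 0.29989651, -0.60414976,  0.20531396]), 'ee_rot': array([-3.14143718e+00, -1.64291404e-03,  2.03149061e+00]), 'force': array([-0.59819807, -0.34827255,  0.22499964]), 'moment': array([-0.03281403,  0.02024309,  0.00168091]), 'width': 0.08766754692782597}
0.0188
[[494.93109589   0.         315.17223365]
 [  0.         494.93109589 199.22373418]
 [  0.           0.           1.        ]] [[-0.90702439  0.30179    -0.29364867  0.23497425]
 [-0.42100669 -0.63712093  0.64562395  0.66188212]
 [ 0.00775314  0.70922473  0.70493984  0.79976569]
 [ 0.          0.          0.          1.        ]] dict_keys(['image', 'camera_matrix', 'cam_to_world'])
[[482.01079992   0.         322.97330515]
 [  0.         482.01079992 197.40832162]
 [  0.           0.           1.        ]] [[ 0.01766473  0.98796792 -0.15364684  0.44279272]
 [-0.99968489  0.02019328  0.01491177  0.00324768]
 [ 0.01783499  0.15333501  0.9880133   0.87164546]
 [ 0.          0.          0.          1.        ]] dict_keys(['image', 'camera_matrix', 'cam_to_world'])
```

View pics/side0.png

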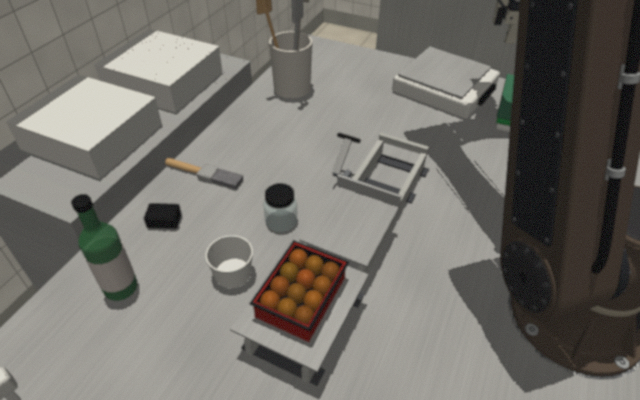

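View pics/top0.png

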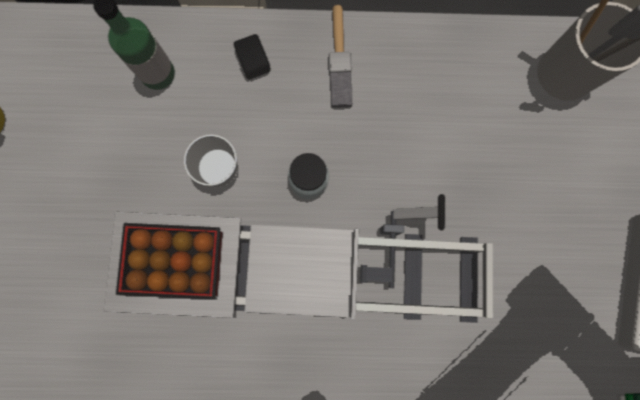

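The top view shows the pan at about (170,262) on the landing, the deck at x 247-355 with its fence near x=355, and the lever bar at about (441,212). The jar is at (308,175) and the tub at (211,162). Next I'll measure these.

```bash
cat > h.py <<'E'
from station import readout, viewer, job, arm
import cv2,numpy as np
def px2w(f,u,v,z):
    K=f["camera_matrix"];T=f["cam_to_world"]
    d=np.array([(u-K[0,2])/K[0,0],-(v-K[1,2])/K[1,1],-1.]); d=T[:3,:3]@d
    o=T[:3,3]; return o+d*(z-o[2])/d[2]
def w2px(f,p):
    K=f["camera_matrix"];T=f["cam_to_world"]
    c=T[:3,:3].T@(np.array(p)-T[:3,3]); return np.array([K[0,2]+K[0,0]*c[0]/-c[2],K[1,2]-K[1,1]*c[1]/-c[2]])
def crop(f,x0,y0,w,h,name):
    s=min(800/w,600/h); im=f["image"][y0:y0+h,x0:x0+w,::-1]
    cv2.imwrite("pics/"+name,cv2.resize(im,None,fx=s,fy=s,interpolation=cv2.INTER_CUBIC)); print(name,"scale",s)
E
python3 - <<'E'
from h import *
f=viewer.grab_frame("top")
crop(f,95,195,200,140,"t_a.png"); crop(f,235,195,266,140,"t_b.png")
for n in["pan","landing","deck_home","lever_bar","lever_hinge","salt_jar","tub","carriage"]:
    try:
        for c in("top","side"):
            for r in viewer.silhouettes(c,n)[:2]: 
                m=r["region"].astype(np.uint8); ys,xs=np.nonzero(m); 
                print(n,c,round(r["conf"],2),r["extent"],xs.mean().round(1),ys.mean().round(1),cv2.minAreaRect(np.c_[xs,ys].astype(np.float32)))
    except Exception as e: print(n,e)
E
```

```text
t_a.png scale 4.0
t_b.png scale 3.007518796992481
pan top 0.81 [115.7, 225.8, 107.9, 73.3] 169.0 261.1 ((168.32081604003906, 260.83526611328125), (103.92572021484375, 72.61380767822266), 2.563770055770874)
pan side 0.65 [250.1, 241.0, 99.4, 97.5] 299.5 290.1 ((298.576416015625, 287.85986328125), (71.10954284667969, 92.73770141601562), 28.610462188720703)
landing top 0.94 [104.7, 193.5, 386.2, 127.5] 308.4 269.6 ((298.63946533203125, 254.80499267578125), (387.1451721191406, 127.51399230957031), 1.1934893131256104)
landing side 0.74 [266.4, 181.5, 30.4, 51.1] 280.4 207.5 ((281.0, 207.0), (48.0, 34.0), 90.0)
landing side 0.71 [229.2, 133.6, 197.6, 249.5] 339.7 253.3 ((332.1932373046875, 247.1905517578125), (103.3511962890625, 267.5798034667969), 27.897274017333984)
deck_home top 0.87 [244.2, 223.6, 113.7, 94.6] 301.5 271.0 ((300.801513671875, 270.5722961425781), (111.38380432128906, 89.14031982421875), 3.1798300743103027)
deck_home top 0.68 [360.8, 193.4, 81.3, 94.1] 403.1 238.7 ((401.2373962402344, 237.7046356201172), (51.89563751220703, 119.43571472167969), 40.76360321044922)
deck_hom
[... 1359 characters left out ...]
27.46365356445312), 1.0891423225402832)
tub side 0.95 [207.4, 237.1, 43.7, 51.9] 230.7 260.8 ((229.5, 261.5), (51.0, 45.0), 90.0)
tub side 0.69 [265.5, 181.9, 29.2, 46.8] 280.5 207.2 ((281.0, 206.5), (34.0, 47.0), 0.0)
carriage top 0.87 [244.1, 225.3, 115.6, 92.9] 301.5 270.9 ((301.27777099609375, 270.37005615234375), (111.90628814697266, 88.19115447998047), 2.9108378887176514)
carriage top 0.48 [117.5, 223.0, 105.7, 73.6] 169.0 261.1 ((169.0416259765625, 261.0631408691406), (103.47679138183594, 73.98545837402344), 3.4682295322418213)
carriage side 0.55 [299.4, 173.5, 99.8, 94.2] 352.8 220.5 ((352.2474670410156, 219.01390075683594), (72.58733367919922, 87.97705841064453), 28.855661392211914)
```

Run:
```python
from h import *
f=viewer.grab_frame("side"); crop(f,320,120,120,90,"s_lever.png")
```

```text
s_lever.png scale 6.666666666666667
```

View pics/t_a.png

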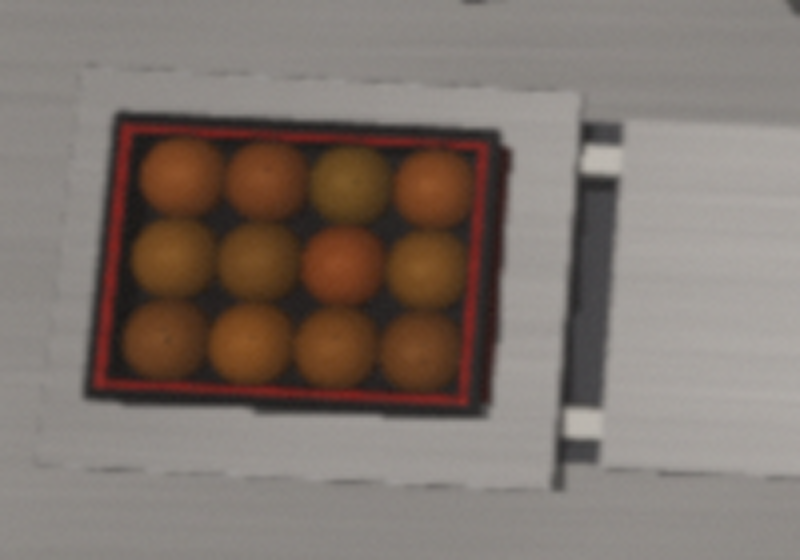

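View pics/t_b.png

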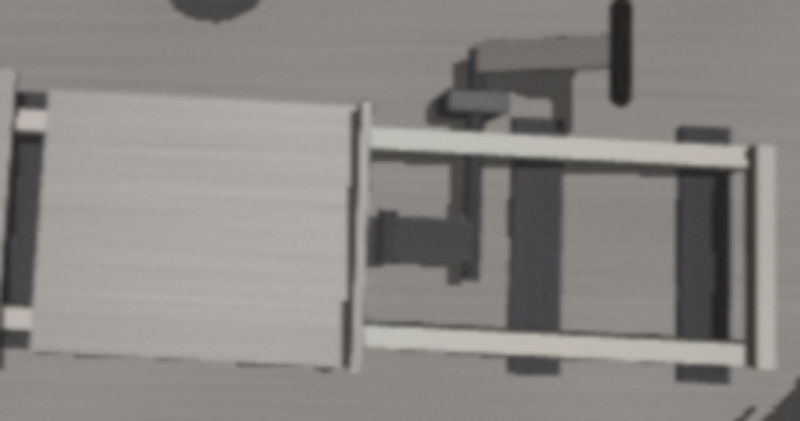

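View pics/s_lever.png

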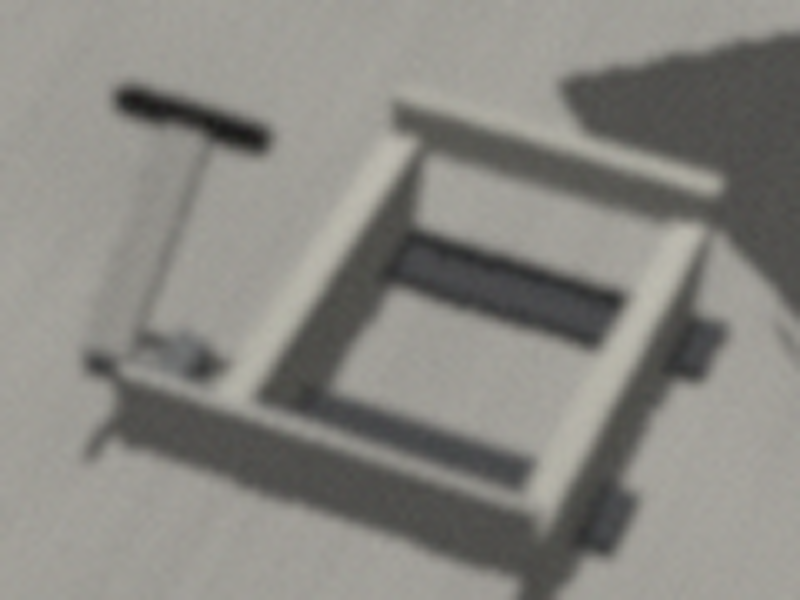

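Run:
```python
from h import *
f=viewer.grab_frame("top");g=viewer.grab_frame("side")
A=lambda x,y:(95+x/4,195+y/4)
B=lambda x,y:(235+x/3.0075,195+y/3.0075)
def show(n,pts,z):
    P=np.array([px2w(f,u,v,z) for u,v in pts]); print(n,P[:,:2].round(4).tolist(),'mean',P.mean(0)[:2].round(4),'sides',[np.linalg.norm(P[i]-P[i-1]).round(4) for i in range(len(P))],'yaw',[np.degrees(np.arctan2(*(P[i]-P[i-1])[[1,0]])).round(2) for i in range(len(P))])
show('landing',[A(80,68),A(581,92),A(555,489),A(38,465)],.082)
show('pan blk',[A(120,112),A(500,130),A(488,413),A(85,397)],.127)
show('pan red',[A(120,124),A(492,140),A(468,405),A(92,390)],.127)
show('deck rear',[B(47,90),B(32,350)],.080)
show('fence top',[B(366,103),B(355,370)],.108)
show('rail+', [B(375,140),B(745,157)],.07)
show('rail-', [B(368,337),B(745,352)],.07)
show('bar',[B(620,0),B(620,105)],.10)
show('lever arm base',[B(475,58)],.04)
show('block',[B(478,102)],.052)
for r in [0.09,.095,.1,.105,.11]:
    p=px2w(f,*B(620,50),r); print(r,p.round(4),w2px(g,p).round(1),'obs',(320+193/6.667,120+120/6.667))
for n,z in(("salt_jar",.085),("tub",.065)):
    r=viewer.silhouettes("top",n)[0];x,y,w,h=r["extent"];print(n,px2w(f,x+w/2,y+h/2,z).round(3))
```

```text
landing [[0.5345, 0.3315], [0.5286, 0.1266], [0.3697, 0.1299], [0.3757, 0.3348]] mean [0.4521 0.2307] sides [np.float64(0.1588), np.float64(0.205), np.float64(0.1589), np.float64(0.205)] yaw [np.float64(-1.2), np.float64(-91.64), np.float64(178.8), np.float64(88.33)]
pan blk [[0.5125, 0.2961], [0.5084, 0.15], [0.4014, 0.1492], [0.4048, 0.3005]] mean [0.4568 0.2239] sides [np.float64(0.1078), np.float64(0.1461), np.float64(0.107), np.float64(0.1514)] yaw [np.float64(-2.36), np.float64(-91.62), np.float64(-179.53), np.float64(88.73)]
pan red [[0.5079, 0.2957], [0.5045, 0.1529], [0.4042, 0.1568], [0.4074, 0.2981]] mean [0.456  0.2259] sides [np.float64(0.1005), np.float64(0.1428), np.float64(0.1003), np.float64(0.1413)] yaw [np.float64(-1.37), np.float64(-91.37), np.float64(177.76), np.float64(88.72)]
deck rear [[0.5177, 0.1094], [0.379, 0.1117]] mean [0.4484 0.1105] sides [np.float64(0.1388), np.float64(0.1388)] yaw [np.float64(-0.96), np.float64(179.04)]
fence top [[0.5114, -0.0628], [0.3739, -0.0581]] mean [ 0.4427 -0.0604] sides [np.float64(0.1376), np.float64(0.1376)] yaw [np.float
[... 496 characters left out ...]
)]
lever arm base [[0.5449, -0.1317]] mean [ 0.5449 -0.1317] sides [np.float64(0.0)] yaw [np.float64(0.0)]
block [[0.5183, -0.1313]] mean [ 0.5183 -0.1313] sides [np.float64(0.0)] yaw [np.float64(0.0)]
0.09 [ 0.5447 -0.2029  0.09  ] [348.6 138.5] obs (348.9485525723714, 137.99910004499776)
0.095 [ 0.5441 -0.2016  0.095 ] [348.8 137.2] obs (348.9485525723714, 137.99910004499776)
0.1 [ 0.5434 -0.2003  0.1   ] [348.9 135.8] obs (348.9485525723714, 137.99910004499776)
0.105 [ 0.5427 -0.1989  0.105 ] [349.1 134.5] obs (348.9485525723714, 137.99910004499776)
0.11 [ 0.5421 -0.1976  0.11  ] [349.3 133.1] obs (348.9485525723714, 137.99910004499776)
salt_jar [0.603 0.021 0.085]
tub [0.628 0.187 0.065]
```

```bash
cat >> h.py <<'E'
from scipy.spatial.transform import Rotation as Ro
def to(target):
    s=readout.get_state(); R=Ro.from_euler('xyz',s["ee_rot"]).as_matrix()
    d=R.T@(np.array(target)-s["eef_pos"])*100
    print('t',round(s["t"],2),'pos',s["eef_pos"].round(4),'yaw',round(s["ee_rot"][2],4),'F',s["force"].round(1),'w',round(s["width"],4),'delta cm tool',d.round(2),'len',np.linalg.norm(d).round(2))
E
python3 - <<'E'
from h import *
to([.569,-.2026,.18])
E
```

```text
t 1.2 pos [ 0.3001 -0.6046  0.2063] yaw 2.0316 F [ 0.1 -0.1  0.7] w 0.0875 delta cm tool [24.05 41.96  2.63] len 48.43
```

Request:
apply_moves:
  deltas: "0 0 0 -0.162; 0 0 0 -0.162; 0 0 0 -0.162"
  gripper: -1

```text
t: 1.58
eef_pos: [0.3001, -0.6046, 0.2063]
ee_rot: [-3.142, 0.0, 2.523]
force: [0.5, -0.5, -0.4]
width: 0.0877
```

Run:
```python
from h import *
to([.569,-.2026,.18])
```

```text
t 1.57 pos [ 0.3001 -0.6046  0.2063] yaw 2.523 F [ 0.5 -0.5 -0.4] w 0.0877 delta cm tool [ 1.41 48.34  2.63] len 48.44
```

Request:
apply_moves:
  deltas: "0 0 0 0.163; 0 0 0 0.163; 0 0 0 0.163; 0 0 0 0.163; 0 0 0 0.163; 0 0 0 0.163"

```text
t: 2.33
eef_pos: [0.3001, -0.6046, 0.2063]
ee_rot: [3.142, 0.0, 1.534]
force: [-0.7, 0.4, -1.0]
width: 0.0877
```

Run:
```python
from h import *
to([.569,-.2026,.18]); print(readout.get_state()["q"].round(3))
```

```text
t 2.33 pos [ 0.3001 -0.6046  0.2063] yaw 1.5343 F [-0.7  0.4 -1. ] w 0.0877 delta cm tool [41.16 25.4   2.63] len 48.43
[-0.822  0.359  0.012  0.    -1.224 -0.785]
```

Request:
apply_moves:
  deltas: "4.57 2.82 0.29 0; 4.57 2.82 0.29 0; 4.57 2.82 0.29 0; 4.57 2.82 0.29 0; 4.57 2.82 0.29 0; 4.57 2.82 0.29 0; 4.57 2.82 0.29 0; 4.57 2.82 0.29 0; 4.57 2.82 0.29 0; 0 0 0 0"

```text
t: 3.58
eef_pos: [0.5683, -0.1985, 0.1798]
ee_rot: [-3.142, -0.0, 1.543]
force: [-0.4, -0.2, 0.4]
width: 0.0874
```

Run:
```python
from h import *
to([.569,-.2026,.074])
f=viewer.grab_frame("side"); crop(f,290,60,180,135,"s1.png")
f=viewer.grab_frame("top"); crop(f,350,150,180,135,"t1.png")
```

```text
t 3.58 pos [ 0.5683 -0.1985  0.1798] yaw 1.5435 F [-0.4 -0.2  0.4] w 0.0874 delta cm tool [-0.4   0.08 10.58] len 10.58
s1.png scale 4.444444444444445
t1.png scale 4.444444444444445
```

View pics/s1.png

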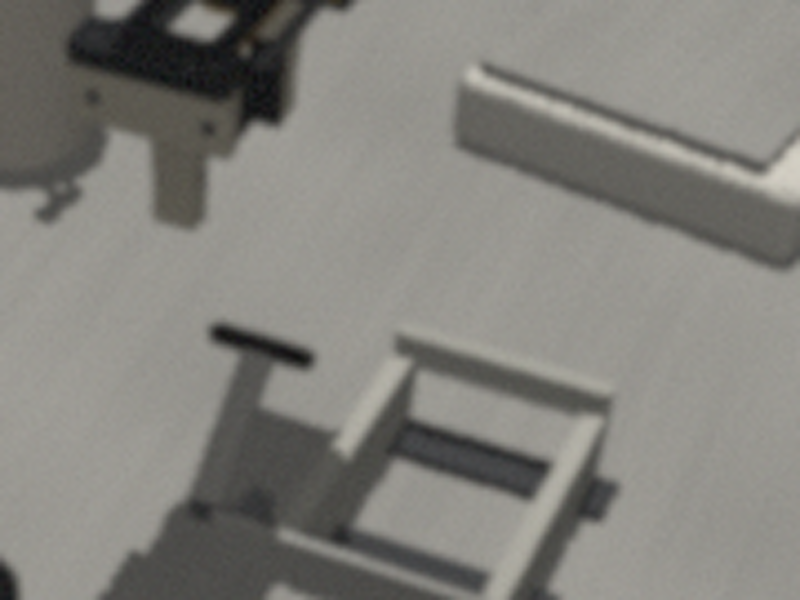

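The gripper straddles the bar in y above its outer half, and the bar is at about (260,343) in the crop. I'll descend.

Request:
apply_moves:
  deltas: "-0.2 0.05 3 0; -0.2 0.05 3 0; 0 0 2.5 0; 0 0 2.1 0; 0 0 0 0"

```text
t: 4.3
eef_pos: [0.5657, -0.2065, 0.0728]
ee_rot: [-3.138, -0.0, 1.538]
force: [-0.7, -0.4, -0.0]
width: 0.0879
```

Run:
```python
from h import *
to([.569,-.2026,.074])
f=viewer.grab_frame("side"); crop(f,290,90,120,90,"s2.png")
f=viewer.grab_frame("top"); crop(f,350,150,180,135,"t2.png")
```

```text
t 4.3 pos [ 0.5657 -0.2065  0.0728] yaw 1.5378 F [-0.7 -0.4 -0. ] w 0.0879 delta cm tool [ 0.4   0.32 -0.12] len 0.52
s2.png scale 6.666666666666667
t2.png scale 4.444444444444445
```

View pics/s2.png

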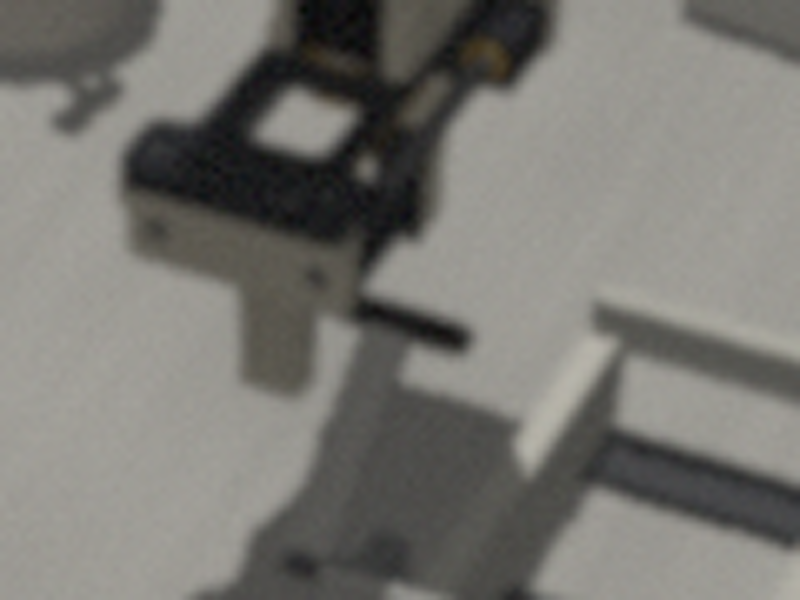

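View pics/t2.png

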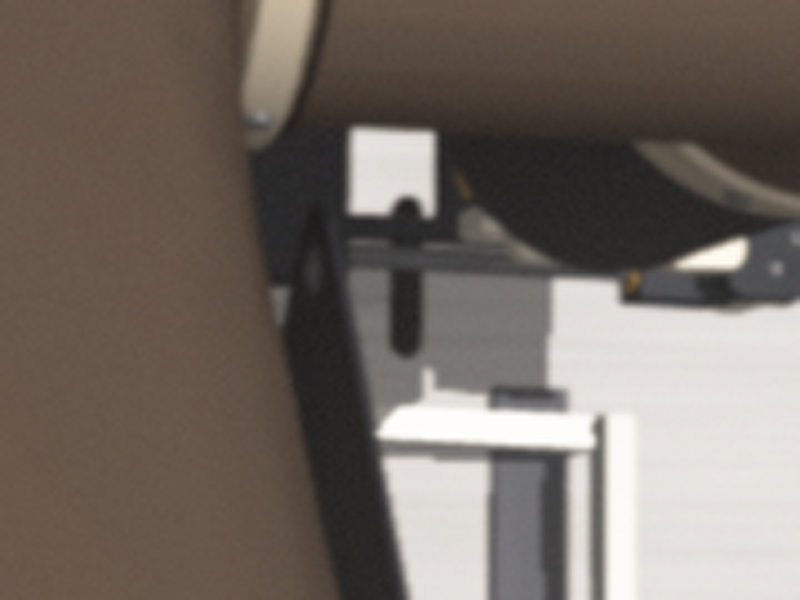

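Run:
```python
from h import *
for i in range(4):
    to([.569,-.2026,.074]); viewer.grab_frame("side")
```

```text
t 4.4 pos [ 0.5675 -0.2063  0.0749] yaw 1.5387 F [-0.2  0.   0.8] w 0.0877 delta cm tool [0.38 0.13 0.09] len 0.41
t 4.45 pos [ 0.5679 -0.2062  0.0753] yaw 1.539 F [ 0.6 -0.2  0.2] w 0.0876 delta cm tool [0.36 0.1  0.13] len 0.4
t 4.5 pos [ 0.5681 -0.206   0.0755] yaw 1.5392 F [ 0.4  0.7 -0.7] w 0.0881 delta cm tool [0.34 0.08 0.15] len 0.38
t 4.55 pos [ 0.5681 -0.2058  0.0754] yaw 1.5394 F [-0.2  0.7 -0.3] w 0.0877 delta cm tool [0.32 0.08 0.14] len 0.36
```

Request:
apply_moves:
  deltas: "0.3 0.1 0.1 0; 0 0 0 0; 0 0 0 0; 0 0 0 0; 0 0 0 0; 0 0 0 0; 0 0 0 0"
  gripper: 1
  squeeze: 15

```text
t: 5.48
eef_pos: [0.5686, -0.2025, 0.0731]
ee_rot: [-3.142, -0.0, 1.54]
force: [1.2, -0.5, 0.1]
width: 0.0229
```

Run:
```python
from h import *
to([.569,-.2026,.074])
f=viewer.grab_frame("side"); crop(f,290,90,120,90,"s3.png")
```

```text
t 5.47 pos [ 0.5686 -0.2025  0.0731] yaw 1.5396 F [ 1.2 -0.5  0.1] w 0.0229 delta cm tool [-0.01  0.04 -0.09] len 0.1
s3.png scale 6.666666666666667
```

View pics/s3.png

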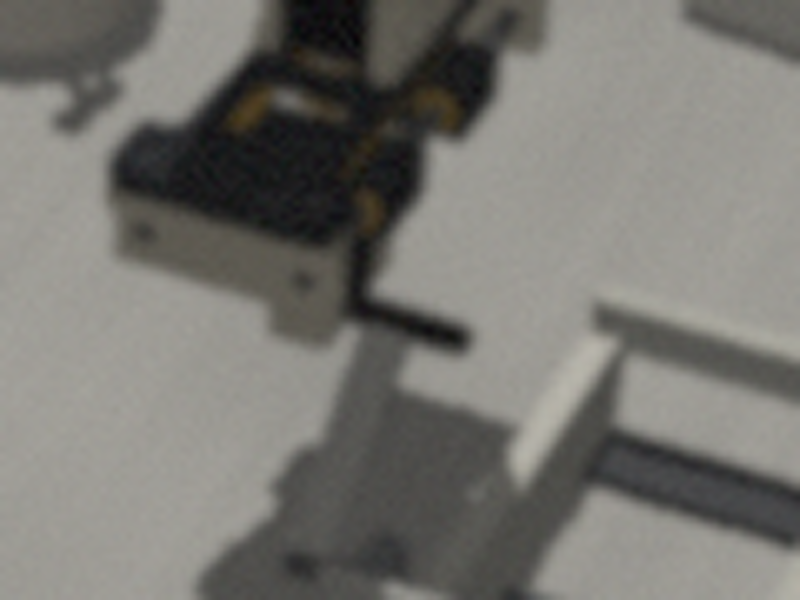

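Width is 23 mm and still closing. I'll wait for it to finish.

Request:
apply_moves:
  deltas: "0 0 0 0; 0 0 0 0; 0 0 0 0; 0 0 0 0"

```text
t: 6.02
eef_pos: [0.5685, -0.2009, 0.0722]
ee_rot: [-3.141, -0.002, 1.539]
force: [2.3, 6.7, -4.6]
width: 0.0113
```

Request:
apply_moves:
  deltas: "-0.23 0 0.38 0; -0.24 0 0.39 0; -0.2 0 0.4 0; -0.19 0 0.41 0; -0.16 0 0.42 0; -0.15 0 0.42 0; -0.11 0 0.43 0; -0.11 0 0.44 0; 0 0 0 0; 0 0 0 0"

```text
t: 7.28
eef_pos: [0.5682, -0.2173, 0.0399]
ee_rot: [-3.141, 0.001, 1.539]
force: [-0.9, -6.4, -0.3]
width: 0.0112
```

Request:
apply_moves:
  deltas: "-0.05 0 0.3 0; 0 0 0.3 0; 0 0 0.2 0; 0 0 0.2 0; 0 0 0 0; 0 0 0 0"

```text
t: 8.02
eef_pos: [0.5682, -0.2191, 0.0306]
ee_rot: [3.141, 0.002, 1.54]
force: [-1.5, -12.2, 3.5]
width: 0.011
```

Run:
```python
from h import *
to([.569,-.2175,.030])
f=viewer.grab_frame("side"); crop(f,290,90,120,90,"s4.png")
```

```text
t 8.03 pos [ 0.5682 -0.2191  0.0306] yaw 1.5398 F [ -1.5 -12.2   3.5] w 0.011 delta cm tool [0.17 0.07 0.06] len 0.19
s4.png scale 6.666666666666667
```

View pics/s4.png

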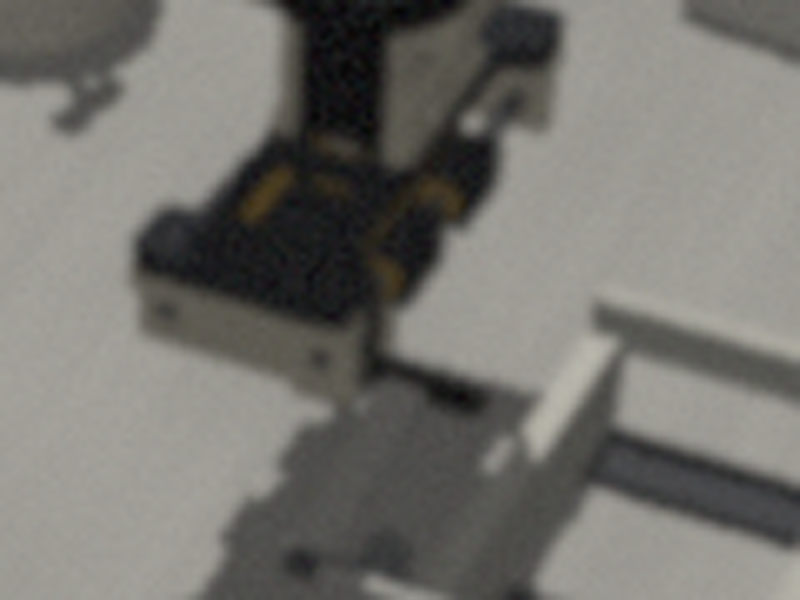

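Request:
apply_moves:
  deltas: "-0.2 0 0.15 0; 0 0 0.15 0; 0 0 0.1 0; 0 0 0 0; 0 0 0 0"

```text
t: 8.7
eef_pos: [0.5681, -0.22, 0.0263]
ee_rot: [-3.142, 0.001, 1.54]
force: [-0.7, -7.6, 3.0]
width: 0.0111
```

Request:
apply_moves:
  deltas: "-0.1 0 0.2 0; 0 0 0.2 0; 0 0 0 0; 0 0 0 0"

```text
t: 9.2
eef_pos: [0.568, -0.2205, 0.0222]
ee_rot: [-3.141, 0.001, 1.54]
force: [-1.0, -6.3, 3.6]
width: 0.0109
```

Request:
apply_moves:
  deltas: "0 0 0.2 0; 0 0 0.2 0; 0 0 0 0; 0 0 0 0"

```text
t: 9.7
eef_pos: [0.5687, -0.2206, 0.0205]
ee_rot: [3.14, 0.001, 1.541]
force: [-5.5, -3.8, 20.7]
width: 0.0107
```

Request:
apply_moves:
  deltas: "0 0 0 0; 0 0 0 0; 0 0 0 0; 0 0 0 0; 0 0 0 0"
  gripper: 0

```text
t: 10.32
eef_pos: [0.568, -0.2197, 0.018]
ee_rot: [-3.141, -0.0, 1.54]
force: [0.6, 0.2, 0.6]
width: 0.0434
```

Request:
apply_moves:
  deltas: "0 0 -2 0; 0 0 -3 0; 0 0 -4 0; 0 0 -4 0; 0 0 0 0"

```text
t: 10.95
eef_pos: [0.5703, -0.2203, 0.1521]
ee_rot: [3.135, 0.001, 1.54]
force: [0.0, 0.4, 0.1]
width: 0.0436
```

Run:
```python
from h import *
to([.46,.325,.18])
f=viewer.grab_frame("side"); crop(f,290,90,120,90,"s5.png")
```

```text
t 10.95 pos [ 0.5703 -0.2203  0.1521] yaw 1.54 F [0.  0.4 0.1] w 0.0436 delta cm tool [ 54.16 -12.68  -2.93] len 55.7
s5.png scale 6.666666666666667
```

View pics/s5.png

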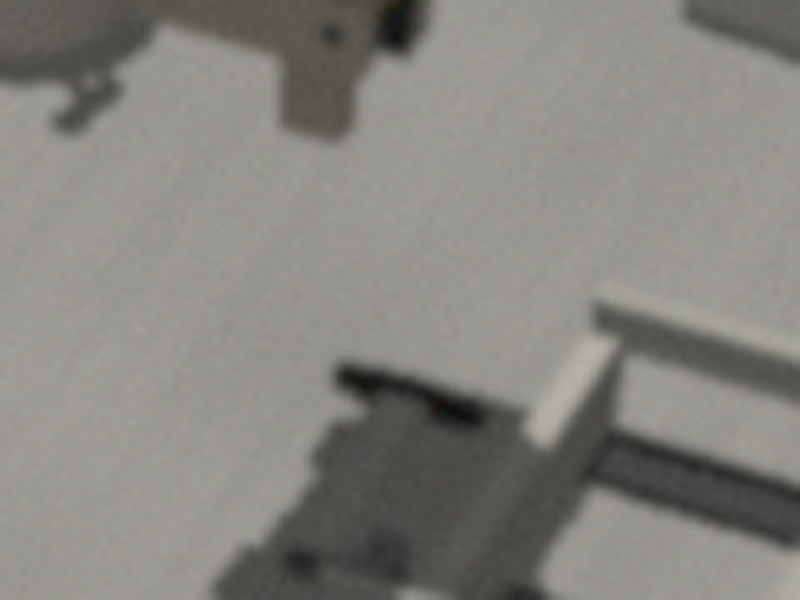

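Run:
```python
from h import *
g=viewer.grab_frame("side"); 
for th in(.1,.15,.2,.3): print(th,w2px(g,(.5445,-.130-.09*np.cos(th),.04+.09*np.sin(th))).round(1))
f=viewer.grab_frame("top"); crop(f,350,150,180,135,"t5.png")
```

```text
0.1 [350.3 148.2]
0.15 [350.4 146.9]
0.2 [350.4 145.6]
0.3 [350.2 143.3]
t5.png scale 4.444444444444445
```

View pics/t5.png

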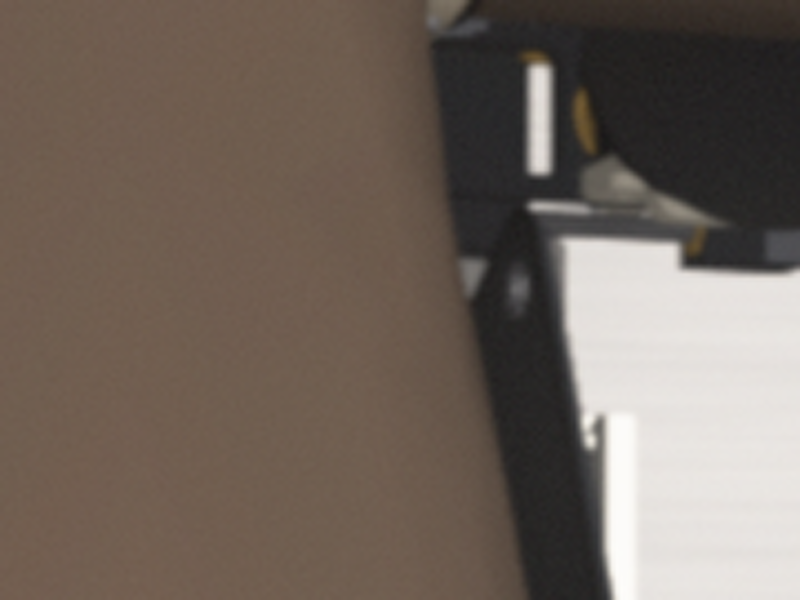

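Request:
apply_moves:
  deltas: "0 0 -1.2 -0.175; 0 0 -1.2 -0.175; 0 0 -1.2 -0.175; 0 0 -1.2 -0.175; 0 0 -1.2 -0.175; 0 0 -1.2 -0.175; 0 0 0 -0.175; 0 0 0 -0.175; 0 0 0 -0.175; 0 0 0 0"

```text
t: 12.35
eef_pos: [0.5675, -0.2198, 0.2189]
ee_rot: [3.141, -0.002, 3.113]
force: [-0.5, 0.1, 0.8]
width: 0.0438
```

Run:
```python
from h import *
to([.458,.325,.22])
```

```text
t 12.35 pos [ 0.5675 -0.2198  0.2189] yaw 3.1133 F [-0.5  0.1  0.8] w 0.0438 delta cm tool [12.49 54.14 -0.07] len 55.57
```

Request:
apply_moves:
  deltas: "1.25 5.41 0 0; 1.25 5.41 0 0; 1.25 5.41 0 0; 1.25 5.41 0 0; 1.25 5.41 0 0; 1.25 5.41 0 0; 1.25 5.41 0 0; 1.25 5.41 0 0; 1.25 5.41 0 0; 1.25 5.41 0 0"
  gripper: -0.2

```text
t: 13.6
eef_pos: [0.4568, 0.3259, 0.2198]
ee_rot: [-3.141, -0.0, 3.11]
force: [0.2, -0.1, 0.8]
width: 0.0525
```

Request:
apply_moves:
  deltas: "0 0 0 0; 0 0 0 0; 0 0 0 0"

```text
t: 13.98
eef_pos: [0.4578, 0.3233, 0.2201]
ee_rot: [-3.141, -0.0, 3.112]
force: [0.3, -0.4, -0.1]
width: 0.0525
```

Run:
```python
from h import *
f=viewer.grab_frame("top"); crop(f,85,195,200,140,"t6.png")
f=viewer.grab_frame("side"); cv2.imwrite("pics/s6.png",f["image"][:,:,::-1])
to([.457,.325,.097])
```

```text
t6.png scale 4.0
t 14.07 pos [0.458  0.3233 0.2204] yaw 3.1124 F [ 1.1 -0.6  0.4] w 0.0528 delta cm tool [ 0.11  0.16 12.34] len 12.34
```

View pics/t6.png

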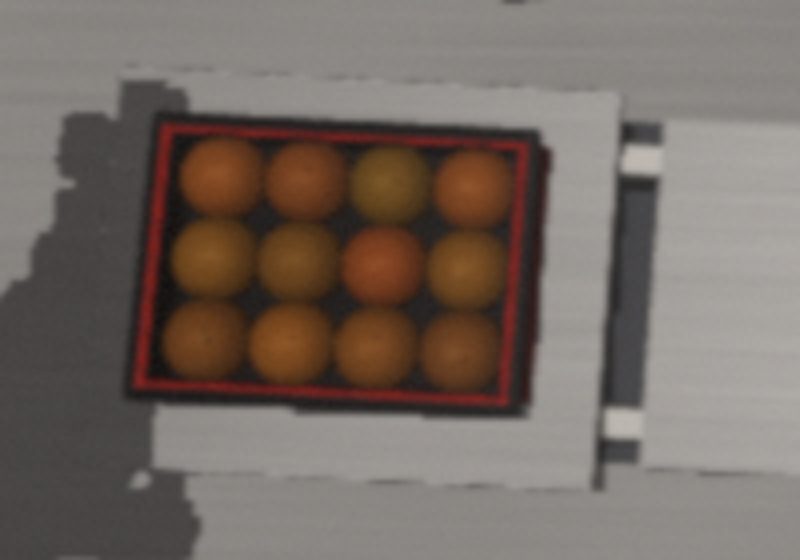

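View pics/s6.png

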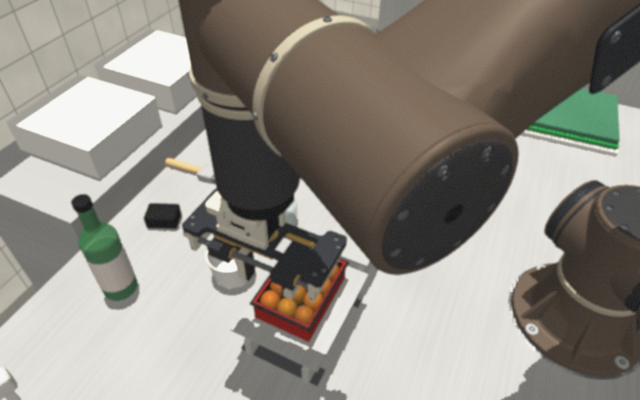

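Request:
apply_moves:
  deltas: "0.1 0.2 3 0; 0 0 3 0; 0 0 3 0; 0 0 2 0; 0 0 1.2 0; 0 0 0 0; 0 0 0 0; 0 0 0 0"

```text
t: 15.08
eef_pos: [0.4572, 0.3268, 0.0992]
ee_rot: [3.14, 0.001, 3.115]
force: [0.2, 0.1, -0.5]
width: 0.0525
```

Run:
```python
from h import *
f=viewer.grab_frame("top"); crop(f,45,175,200,140,"t7.png")
f=viewer.grab_frame("side"); crop(f,190,200,200,150,"s7.png")
to([.457,.325,.097])
```

```text
t7.png scale 4.0
s7.png scale 4.0
t 15.18 pos [0.457  0.3267 0.099 ] yaw 3.1146 F [-0.3  0.3  0.3] w 0.0523 delta cm tool [-0.   -0.17  0.19] len 0.26
```

View pics/t7.png

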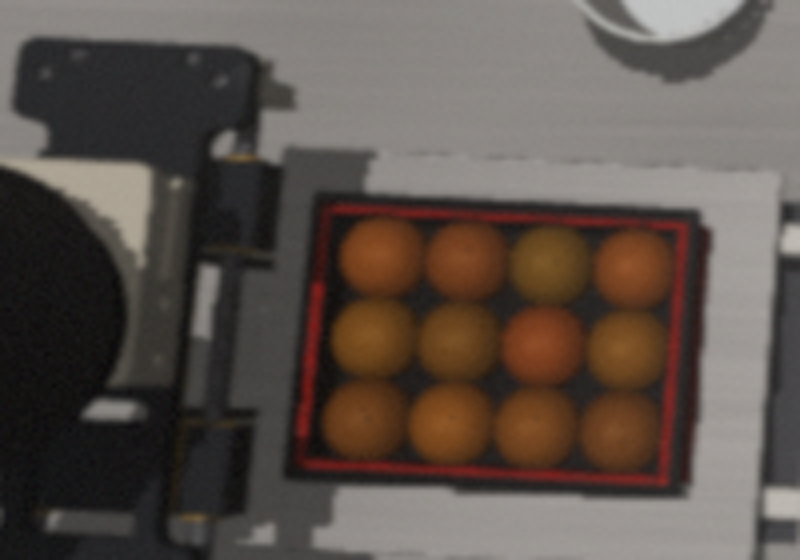

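View pics/s7.png

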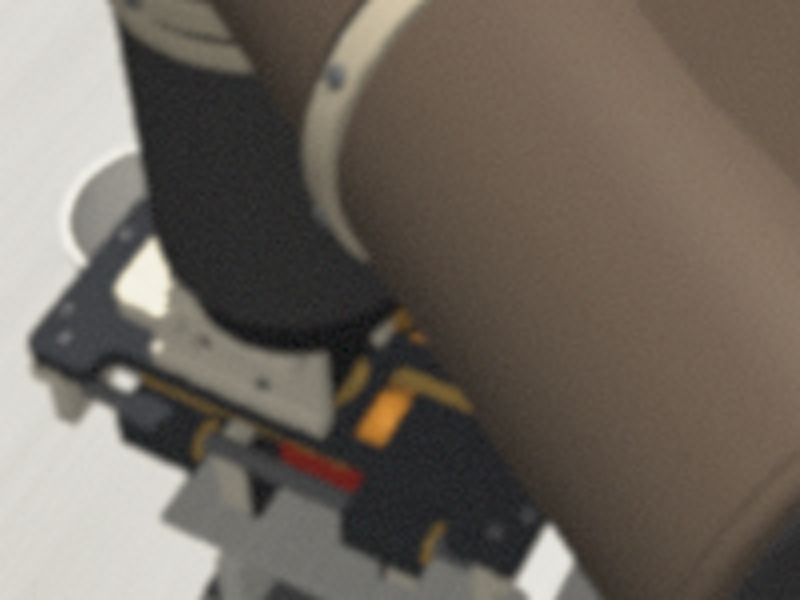

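Request:
apply_moves:
  deltas: "0 -0.8 0.1 0; 0 -0.6 0.1 0; 0 -0.4 0 0; 0 -0.4 0 0; 0 0 0 0; 0 0 0 0"

```text
t: 15.92
eef_pos: [0.4567, 0.305, 0.0967]
ee_rot: [3.14, 0.001, 3.115]
force: [2.7, 3.8, 2.5]
width: 0.0526
```

Request:
apply_moves:
  deltas: "0.02 -0.6 0 0; 0.02 -0.9 0 0; 0.02 -0.9 0 0; 0.02 -0.9 0 0; 0.02 -0.9 0 0; 0.02 -0.9 0 0; 0.02 -0.9 0 0; 0.02 -0.9 0 0; 0.02 -0.6 0 0; 0 0 0 0"

```text
t: 17.18
eef_pos: [0.4529, 0.2297, 0.0967]
ee_rot: [3.141, 0.001, 3.115]
force: [1.9, 3.4, 1.8]
width: 0.0528
```

Run:
```python
from h import *
f=viewer.grab_frame("top"); crop(f,145,190,266,140,"t8.png")
to([.447,.0765,.097])
```

```text
t8.png scale 3.007518796992481
t 17.23 pos [0.4529 0.2298 0.0967] yaw 3.1149 F [1.8 4.3 2.7] w 0.0529 delta cm tool [  0.18 -15.34  -0.04] len 15.34
```

View pics/t8.png

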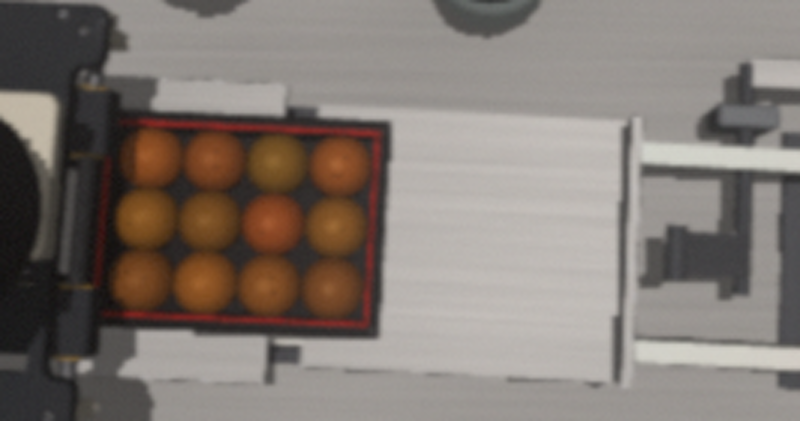

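Run:
```python
from h import *
f=viewer.grab_frame("top")
C=lambda x,y:(145+x/3.0075,190+y/3.0075)
for n,pts,z in(("pan front",[C(388,122),C(377,336)],.126),("pan red front",[C(382,132),C(368,326)],.126),("deck sides near fence",[C(620,121),C(613,380)],.08),("fence",[C(634,118),C(626,385)],.108),("deck mid",[C(400,108),C(390,371)],.08)):
    P=np.array([px2w(f,*p,z) for p in pts]);print(n,P.round(4).tolist(),P.mean(0).round(4), np.linalg.norm(P[0]-P[1]))
```

```text
pan front [[0.5053, 0.0668, 0.126], [0.3975, 0.0687, 0.126]] [0.4514 0.0678 0.126 ] 0.10779623461886544
pan red front [[0.5001, 0.0697, 0.126], [0.4024, 0.0734, 0.126]] [0.4513 0.0716 0.126 ] 0.09780108286081632
deck sides near fence [[0.5122, -0.0561, 0.08], [0.3739, -0.0535, 0.08]] [ 0.443  -0.0548  0.08  ] 0.13829184058174265
fence [[0.5114, -0.0614, 0.108], [0.3739, -0.0582, 0.108]] [ 0.4427 -0.0598  0.108 ] 0.13753954445173602
deck mid [[0.517, 0.0644, 0.08], [0.3766, 0.0652, 0.08]] [0.4468 0.0648 0.08  ] 0.14032186149517964
```

Request:
apply_moves:
  deltas: "0.04 -0.6 0 0; 0.04 -0.9 0 0; 0.04 -0.9 0 0; 0.04 -0.9 0 0; 0.04 -0.9 0 0; 0.04 -0.9 0 0; 0.04 -0.9 0 0; 0.04 -0.9 0 0; 0.04 -0.6 0 0; 0 0 0 0"

```text
t: 18.52
eef_pos: [0.4471, 0.1547, 0.0966]
ee_rot: [3.141, 0.001, 3.115]
force: [1.1, 3.8, 2.3]
width: 0.0522
```

Run:
```python
from h import *
f=viewer.grab_frame("top"); crop(f,175,190,266,140,"t9.png")
to([.447,.0765,.097])
```

```text
t9.png scale 3.007518796992481
t 18.57 pos [0.447  0.1547 0.0965] yaw 3.1147 F [2.2 3.6 2.8] w 0.0525 delta cm tool [-0.21 -7.82 -0.05] len 7.82
```

View pics/t9.png

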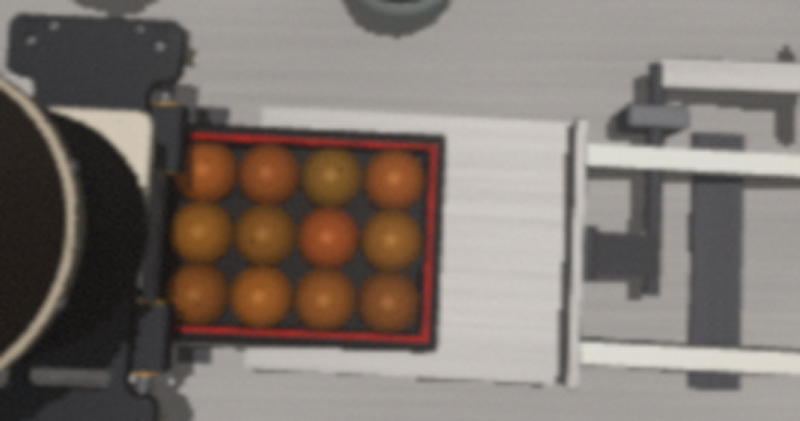

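Run:
```python
from h import *
f=viewer.grab_frame("top")
C=lambda x,y:(175+x/3.0075,190+y/3.0075)
for n,pts,z in(("pan front",[C(443,136),C(436,349)],.125),("deck sides near fence",[C(568,123),C(560,382)],.08),("fence",[C(580,121),C(573,385)],.108),("deck mid",[C(443,117),C(436,377)],.08)):
    P=np.array([px2w(f,*p,z) for p in pts]);print(n,P.round(4).tolist(),P.mean(0).round(4), np.linalg.norm(P[0]-P[1]),np.degrees(np.arctan2(*(P[0]-P[1])[[1,0]])))
```

```text
pan front [[0.4996, -0.008, 0.125], [0.3923, -0.0064, 0.125]] [ 0.446  -0.0072  0.125 ] 0.10731342685782987 -0.8582106364652888
deck sides near fence [[0.5115, -0.077, 0.08], [0.3732, -0.0734, 0.08]] [ 0.4423 -0.0752  0.08  ] 0.13834112984149316 -1.5031439635261938
fence [[0.5102, -0.0805, 0.108], [0.3742, -0.0774, 0.108]] [ 0.4422 -0.079   0.108 ] 0.13601388036759532 -1.3256939695985848
deck mid [[0.5134, -0.0085, 0.08], [0.3747, -0.0073, 0.08]] [ 0.4441 -0.0079  0.08  ] 0.13874069728750543 -0.5149352970015065
```

Request:
apply_moves:
  deltas: "0.03 -0.6 0 0; 0.03 -0.9 0 0; 0.03 -0.9 0 0; 0.03 -0.9 0 0; 0.03 -0.9 0 0; 0.03 -0.9 0 0; 0.03 -0.8 0 0; 0 -0.4 0 0; 0 0 0 0"

```text
t: 19.75
eef_pos: [0.4428, 0.0909, 0.0964]
ee_rot: [-3.141, -0.0, 3.114]
force: [0.0, -0.2, -0.5]
width: 0.0526
```

Request:
apply_moves:
  deltas: "0 -0.3 0 0; 0 -0.3 0 0; 0 0 0 0"

```text
t: 20.12
eef_pos: [0.4431, 0.0857, 0.0964]
ee_rot: [3.141, 0.001, 3.115]
force: [0.4, 2.8, -0.8]
width: 0.0524
```

Request:
apply_moves:
  deltas: "0 -0.3 0 0; 0 -0.2 0 0; 0 0 0 0"

```text
t: 20.5
eef_pos: [0.4439, 0.0826, 0.0967]
ee_rot: [3.138, 0.003, 3.114]
force: [0.7, 11.0, -1.9]
width: 0.0526
```

Run:
```python
from h import *
f=viewer.grab_frame("top"); crop(f,235,190,200,140,"t10.png")
to([.447,.0765,.097])
```

```text
t10.png scale 4.0
t 20.55 pos [0.444  0.0826 0.0967] yaw 3.114 F [-0.4 11.9 -1.2] w 0.0525 delta cm tool [-0.32 -0.6  -0.03] len 0.68
```

View pics/t10.png

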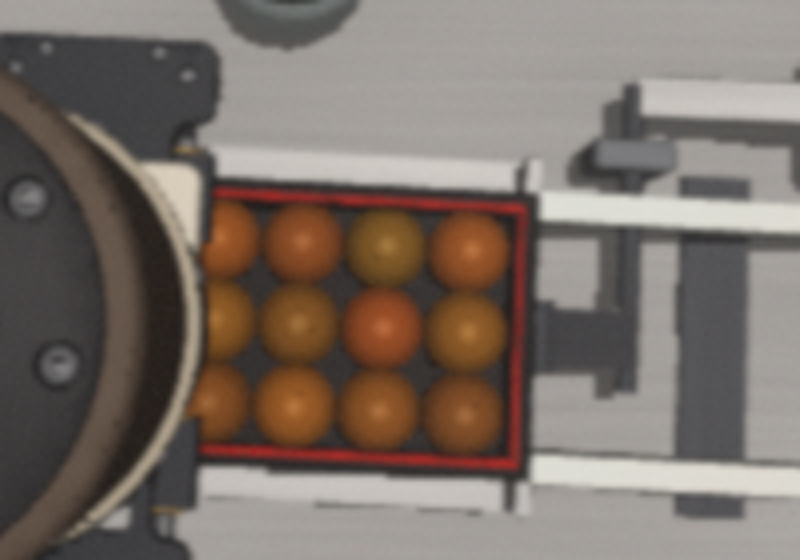

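Run:
```python
from h import *
f=viewer.grab_frame("top")
C=lambda x,y:(235+x/4,190+y/4)
for n,pts,z in(("pan front blk",[C(537,195),C(525,475)],.125),("pan red front",[C(531,201),C(519,468)],.125),("pan red rearish",[C(215,187),C(203,455)],.125),("fence",[C(535,160),C(518,512)],.108),("deck sides",[C(515,160),C(503,510)],.08),("deck rear sides",[C(218,147),C(208,496)],.08)):
    P=np.array([px2w(f,*p,z) for p in pts]);print(n,P[:,:2].round(4).tolist(),P.mean(0).round(4), np.linalg.norm(P[0]-P[1]).round(4),np.degrees(np.arctan2(*(P[0]-P[1])[[1,0]])).round(2))
```

```text
pan front blk [[0.4955, -0.0809], [0.3895, -0.0766]] [ 0.4425 -0.0788  0.125 ] 0.1062 -2.29
pan red front [[0.4932, -0.0786], [0.392, -0.0744]] [ 0.4426 -0.0765  0.125 ] 0.1012 -2.39
pan red rearish [[0.4963, 0.0438], [0.3949, 0.0454]] [0.4456 0.0446 0.125 ] 0.1014 -0.93
fence [[0.5106, -0.082], [0.3742, -0.0758]] [ 0.4424 -0.0789  0.108 ] 0.1365 -2.59
deck sides [[0.5129, -0.0768], [0.3724, -0.0727]] [ 0.4427 -0.0748  0.08  ] 0.1406 -1.69
deck rear sides [[0.5159, 0.0455], [0.376, 0.0455]] [0.446  0.0455 0.08  ] 0.14 -0.01
```

Request:
apply_moves:
  deltas: "0 -0.1 0 0; 0 0 0 0; 0 0.2 0 0; 0 0.6 0 0; 0 1.5 0 0; 0 2 -2 0; 0 0 -5 0; 0 0 -5 0; 0 0 0 0"

```text
t: 21.72
eef_pos: [0.4456, 0.1241, 0.2202]
ee_rot: [3.138, 0.006, 3.115]
force: [0.3, 0.2, -0.9]
width: 0.0523
```

Request:
apply_moves:
  deltas: "0 0 0 0.175; 0 0 0 0.175; 0 0 0 0.175; 0 0 0 0.175; 0 0 0 0.175; 0 0 0 0.175; 0 0 0 0.175; 0 0 0 0.175; 0 0 0 0.175; 0 0 0 0"
  gripper: -0.2

```text
t: 22.98
eef_pos: [0.4432, 0.1226, 0.2155]
ee_rot: [-3.14, 0.001, 1.541]
force: [-0.6, -0.0, 0.2]
width: 0.0522
```

Run:
```python
from h import *
f=viewer.grab_frame("top"); crop(f,235,190,200,140,"t11.png")
to([.568,-.220,.20])
```

```text
t11.png scale 4.0
t 23.02 pos [0.4434 0.1226 0.2156] yaw 1.5436 F [1.3 0.7 0.7] w 0.0524 delta cm tool [-33.91  13.39   1.58] len 36.49
```

View pics/t11.png

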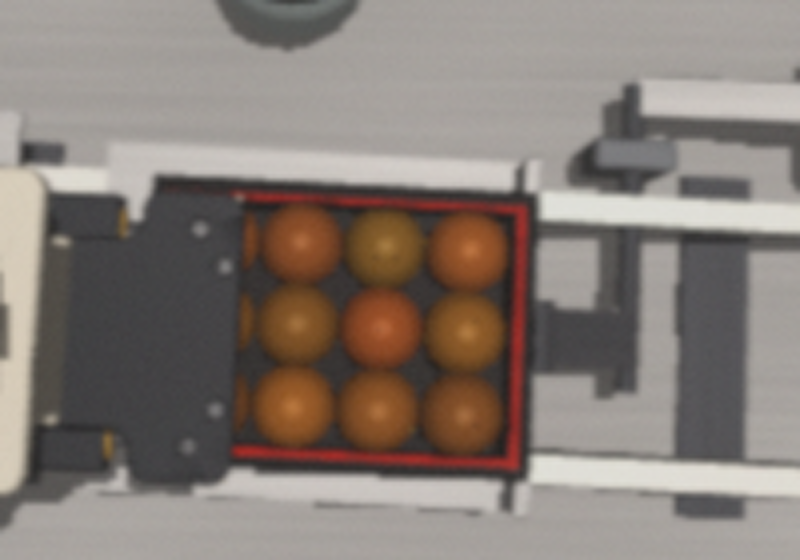

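Pan stayed put against the fence with front corners at (537,195) and (525,475). Next I move to the lever.

Request:
apply_moves:
  deltas: "-4.24 1.67 0 0; -4.24 1.67 0 0; -4.24 1.67 0 0; -4.24 1.67 0 0; -4.24 1.67 0 0; -4.24 1.67 0 0; -4.24 1.67 0 0; -4.24 1.67 0 0; 0 0 0 0; 0 0 0 0"
  gripper: 0

```text
t: 24.28
eef_pos: [0.5663, -0.2205, 0.2155]
ee_rot: [-3.14, -0.0, 1.541]
force: [-0.1, 0.7, -0.6]
width: 0.0437
```

Run:
```python
from h import *
to([.569,-.2197,.021])
f=viewer.grab_frame("side"); crop(f,290,90,120,90,"s12.png")
```

```text
t 24.27 pos [ 0.5663 -0.2205  0.2155] yaw 1.5411 F [-0.1  0.7 -0.6] w 0.0437 delta cm tool [ 0.08  0.3  19.45] len 19.46
s12.png scale 6.666666666666667
```

View pics/s12.png

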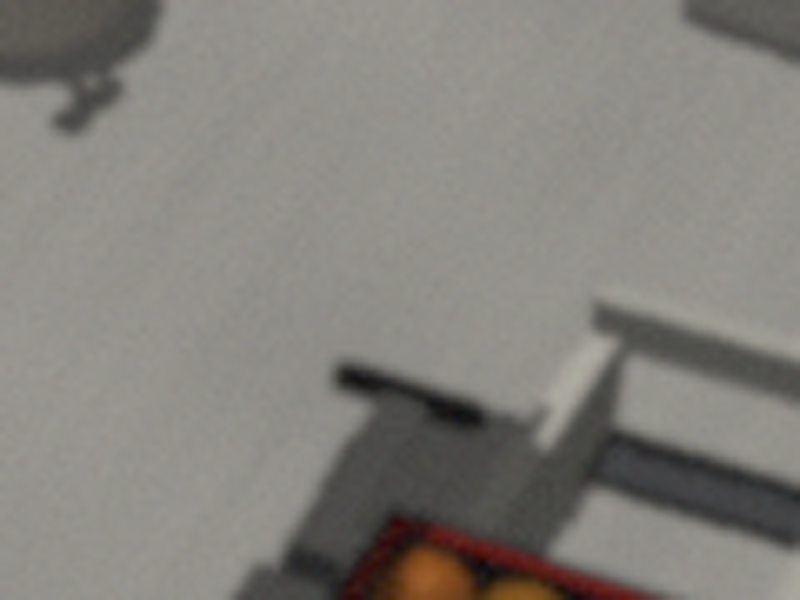

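Request:
apply_moves:
  deltas: "0.05 0.3 5 0; 0 0 5 0; 0 0 4 0; 0 0 3 0; 0 0 1.5 0; 0 0 0.8 0; 0 0 0 0; 0 0 0 0; 0 0 0 0"

```text
t: 25.45
eef_pos: [0.5703, -0.2203, 0.0242]
ee_rot: [3.14, 0.0, 1.54]
force: [0.3, 0.4, 0.0]
width: 0.044
```

Request:
apply_moves:
  deltas: "0 0 0 0; 0 0 0 0; 0 0 0 0; 0 0 0 0; 0 0 0 0; 0 0 0 0; 0 0 0 0"
  gripper: 1
  squeeze: 15

```text
t: 26.32
eef_pos: [0.5697, -0.2205, 0.0233]
ee_rot: [3.142, 0.0, 1.54]
force: [0.6, -5.0, -0.6]
width: 0.0112
```

Request:
apply_moves:
  deltas: "0.05 0 -0.45 0; 0.09 0 -0.44 0; 0.1 0 -0.44 0; 0.12 0 -0.43 0; 0.15 0 -0.42 0; 0.16 0 -0.42 0; 0.19 0 -0.41 0; 0.2 0 -0.4 0; 0 0 0 0"

```text
t: 27.45
eef_pos: [0.5702, -0.2105, 0.0582]
ee_rot: [3.141, 0.001, 1.54]
force: [-1.8, -7.6, 4.1]
width: 0.0112
```

Request:
apply_moves:
  deltas: "0.23 0 -0.39 0; 0.24 0 -0.38 0; 0.27 0 -0.37 0; 0.28 0 -0.35 0; 0.3 0 -0.34 0; 0.31 0 -0.32 0; 0 0 0 0; 0 0 0 0"

```text
t: 28.45
eef_pos: [0.5708, -0.1951, 0.0806]
ee_rot: [3.141, 0.002, 1.54]
force: [-3.2, -9.4, 7.9]
width: 0.0111
```

Request:
apply_moves:
  deltas: "0 0 -0.2 0; 0.1 0 -0.2 0; 0.1 0 -0.1 0; 0.1 0 -0.1 0; 0 0 0 0; 0 0 0 0"

```text
t: 29.2
eef_pos: [0.5707, -0.1909, 0.0853]
ee_rot: [3.141, 0.001, 1.54]
force: [0.2, -5.0, 2.1]
width: 0.011
```

Request:
apply_moves:
  deltas: "0.1 0 -0.2 0; 0.15 0 -0.2 0; 0.15 0 -0.2 0; 0 0 0 0; 0 0 0 0"

```text
t: 29.82
eef_pos: [0.5691, -0.1895, 0.0899]
ee_rot: [-3.138, 0.004, 1.539]
force: [-0.5, -20.8, -6.7]
width: 0.0088
```

Run:
```python
from h import *
to([.569,-.2197,.021])
f=viewer.grab_frame("side"); crop(f,290,90,120,90,"s13.png")
```

```text
t 29.82 pos [ 0.5691 -0.1895  0.0899] yaw 1.5391 F [ -0.5 -20.8  -6.7] w 0.0088 delta cm tool [-2.99  0.12  6.9 ] len 7.53
s13.png scale 6.666666666666667
```

View pics/s13.png

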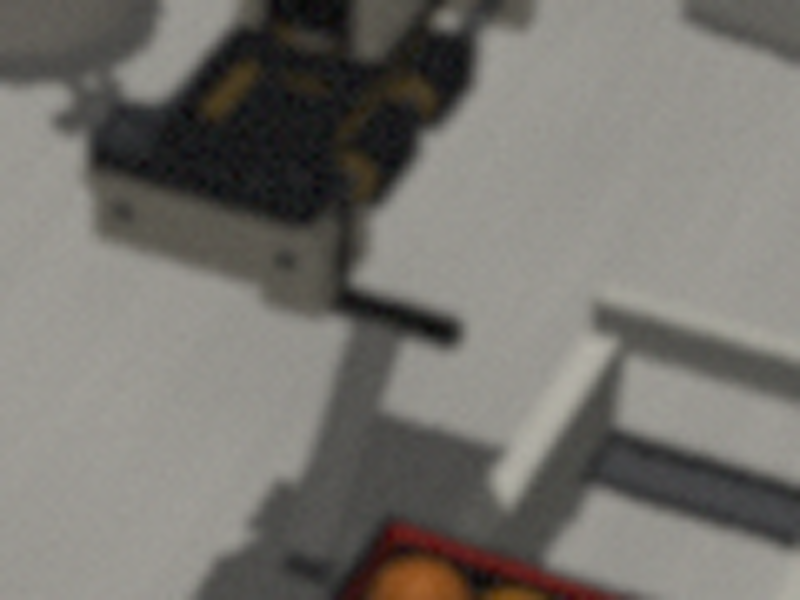

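Run:
```python
from h import *
g=viewer.grab_frame("side")
for th in(.55,.65,.7,.75,.8,.85):
    for e in(-.03,0): print(th,e,((w2px(g,(.5445+e,-.130-.09*np.cos(th),.04+.09*np.sin(th)))-[290,90])*6.667).round(0))
```

```text
0.55 -0.03 [475. 347.]
0.55 0 [395. 324.]
0.65 -0.03 [471. 338.]
0.65 0 [391. 315.]
0.7 -0.03 [469. 335.]
0.7 0 [388. 312.]
0.75 -0.03 [467. 332.]
0.75 0 [385. 309.]
0.8 -0.03 [464. 330.]
0.8 0 [382. 306.]
0.85 -0.03 [461. 328.]
0.85 0 [379. 305.]
```

Request:
apply_moves:
  deltas: "0 0 0 0; 0 0 0 0; 0 0 0 0; 0 0 0 0; 0 0 0 0; 0 0 0 0"
  gripper: 0

```text
t: 30.68
eef_pos: [0.5709, -0.1861, 0.0909]
ee_rot: [3.141, -0.0, 1.54]
force: [-0.7, -0.3, 0.4]
width: 0.0436
```

Run:
```python
from h import *
to([.569,-.2,.2])
f=viewer.grab_frame("side"); crop(f,290,90,120,90,"s14.png")
f=viewer.grab_frame("top"); crop(f,235,150,266,180,"t14.png")
```

```text
t 30.68 pos [ 0.5709 -0.1861  0.0909] yaw 1.5398 F [-0.7 -0.3  0.4] w 0.0436 delta cm tool [ -1.39  -0.14 -10.91] len 11.0
s14.png scale 6.666666666666667
t14.png scale 3.007518796992481
```

View pics/s14.png

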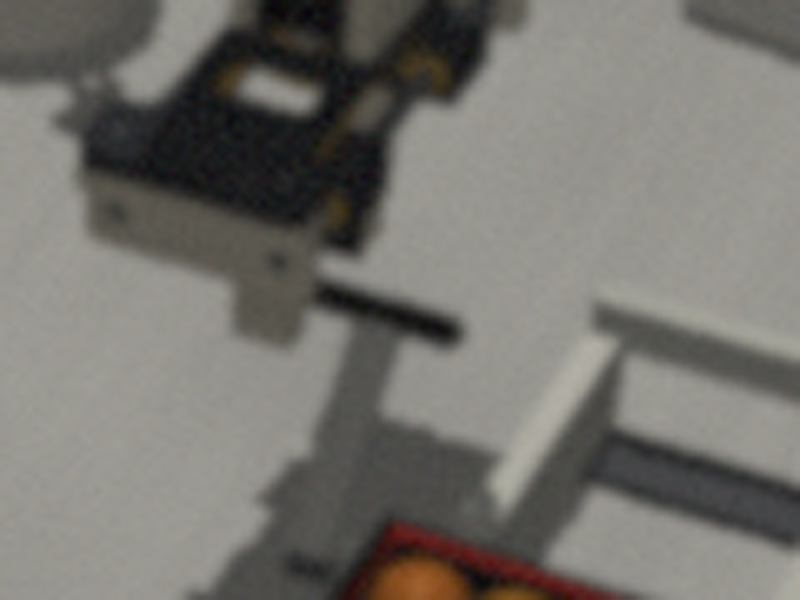

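Request:
apply_moves:
  deltas: "0.5 0 0.2 0; 0.4 0 0 0; 0.2 0 0 0; 0.2 0 0 0; 0.2 0 0 0; 0 0 0 0; 0 0 0 0"

```text
t: 31.65
eef_pos: [0.5712, -0.1733, 0.089]
ee_rot: [-3.141, 0.002, 1.54]
force: [1.6, -10.3, -2.1]
width: 0.0441
```

Request:
apply_moves:
  deltas: "-0.4 0 0 0; -0.8 0 0 0; 0 0 0 0; 0 0 -3 0; 0 0 -4 0; 0 0 -5 0; 0 0 0 0"

```text
t: 32.52
eef_pos: [0.5734, -0.1835, 0.2137]
ee_rot: [3.133, 0.001, 1.54]
force: [0.4, -0.9, -0.5]
width: 0.0435
```

Request:
apply_moves:
  deltas: "-5 -1 -0.5 0; -5 -1 -0.5 0; -5 -1 0 0; -5 -1 0 0; -5 -1 0 0; 0 0 0 0; 0 0 0 0"

```text
t: 33.4
eef_pos: [0.5128, -0.4314, 0.218]
ee_rot: [-3.141, -0.001, 1.539]
force: [0.1, 0.1, 0.7]
width: 0.0439
```

Run:
```python
from h import *
to([.569,-.2,.2])
f=viewer.grab_frame("side"); cv2.imwrite("pics/s15.png",f["image"][:,:,::-1])
f=viewer.grab_frame("top"); crop(f,235,150,266,180,"t15.png")
for n,z in(("salt_jar",.085),("tub",.065)):
    r=viewer.silhouettes("top",n)[0];x,y,w,h=r["extent"];print(n,px2w(f,x+w/2,y+h/2,z).round(3))
```

```text
t 33.4 pos [ 0.5128 -0.4314  0.218 ] yaw 1.5388 F [0.1 0.1 0.7] w 0.0439 delta cm tool [23.31  4.88  1.81] len 23.88
t15.png scale 3.007518796992481
salt_jar [0.601 0.016 0.085]
tub [0.627 0.185 0.065]
```

View pics/s15.png

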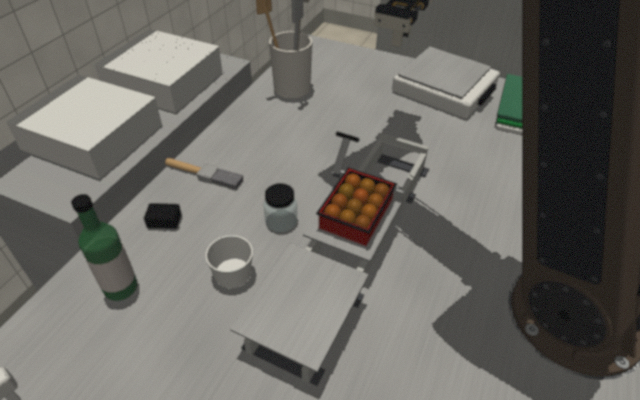

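View pics/t15.png

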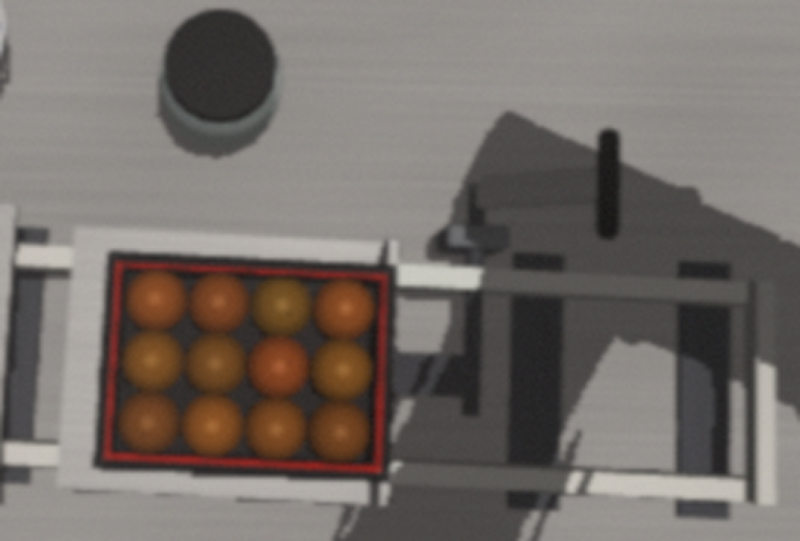

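Run:
```python
from h import *
f=viewer.grab_frame("top"); crop(f,255,220,120,100,"t16.png")
C=lambda x,y:(235+x/3.0075,150+y/3.0075)
for n,pts,z in(("pan corners blk",[C(395,264),C(387,477),C(95,465),C(110,252)],.125),("fence mid",[C(393,240),C(380,505)],.108),("deck rear",[C(77,227),C(59,485)],.08)):
    P=np.array([px2w(f,*p,z) for p in pts]);print(n,P[:,:2].round(4).tolist(),P.mean(0).round(4),[(np.linalg.norm(P[i]-P[i-1]).round(4),np.degrees(np.arctan2(*(P[i-1]-P[i])[[1,0]])).round(2)) for i in range(len(P))])
```

```text
t16.png scale 6.0
pan corners blk [[0.497, -0.0764], [0.3896, -0.0727], [0.3931, 0.0744], [0.5003, 0.0705]] [ 0.445  -0.0011  0.125 ] [(np.float64(0.1469), np.float64(88.68)), (np.float64(0.1074), np.float64(-1.93)), (np.float64(0.1471), np.float64(-91.36)), (np.float64(0.1073), np.float64(177.92))]
fence mid [[0.5108, -0.0771], [0.3743, -0.0709]] [ 0.4426 -0.074   0.108 ] [(np.float64(0.1367), np.float64(177.43)), (np.float64(0.1367), np.float64(-2.57))]
deck rear [[0.5171, 0.093], [0.3794, 0.0974]] [0.4483 0.0952 0.08  ] [(np.float64(0.1378), np.float64(178.17)), (np.float64(0.1378), np.float64(-1.83))]
```

View pics/t16.png

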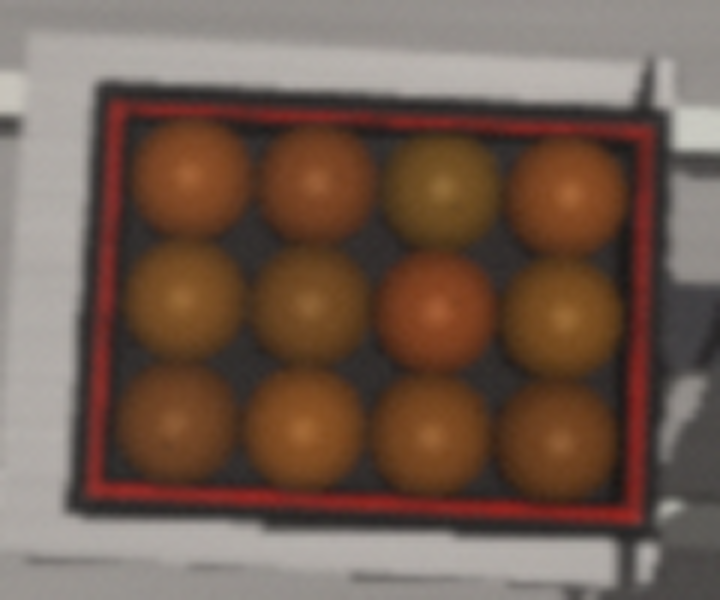

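Run:
```python
from station import job,readout
print(readout.get_state()["t"]); print(job.job_done())
```

```text
33.65
the job is handed in; nothing more can be done
None
```

I locked the lever, slid the pan onto the carriage against the fence, released the lever again, and handed the job in at about 33.7 s of the 64 s.

- **Lever down:** I pinched the bar and moved it down until it met a hard stop, about 20 N. The camera confirmed it was down before I pushed the pan.
- **Pan:** I pushed its +y end along the shelf with two fingers and corrected a sideways offset of about 5 mm on the way. Against the fence the force rose to about 11 N. The pan never left the shelf or deck.
- **Lever up:** I raised it to its hard stop. A second push of about 10 N met a rigid stop, and the bar stood where the full-up position should be.

**Last checks:**
- **Position:** the pan is parallel to the deck within about 0.5°, about 1 mm off sideways. Measured lengthwise it is about 2 mm (from the deck's rear edge) to 5 mm (from the fence) past home. Those two disagree with each other, which I put down to camera error.
- **Carriage:** it moved back about 5 mm when the lever rose and stands at about 0.026 m, short of the 0.05 m limit.
- **Bystanders:** the tub is where it was. The jar's automatic outline suggested a 5 mm shift, but its lid sits on the same pixels as before and nothing came near it, so I take that as outline error.
- **Robot:** it stands clear of everything.

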